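Bolt the engraver's bur chest

ROBOT

A 7-joint arm with a two-finger parallel gripper is mounted at the origin on the work surface. World frame = base frame: x ahead of the robot, y to its left, z up, the work surface at z = 0. Lengths are in m, angles in degrees, forces in N, time in s.
With the tool pointing down it reaches from about 0.425 to 0.875 m from the base axis. Payload 4.7 kg.
Tool frame: the origin (TCP) lies at the very end of the fingers, on their centre line; the grasp point (between the pads) lies 19 mm behind it; z points along the fingers, y is the line along which they close (so a half turn about z gives the same grasp; the last joint's range is limited). The gripper opens to 87 mm and grips with 3 to 60 N. Pads are 19 mm wide; open, the fingers measure 117 mm over their backs; the gripper's body (75 mm by 190 mm) begins 51 mm behind the grasp point.
Start: joints at [0.808, 18.392, -4.016, 83.108, 1.295, 78.541, -3.26], TCP at [0.65, -0, 0.193] pointing down, gripper open.
Joint ranges: [-163.93, 163.93], [-17.29, 119.83], [-79.2, 71.16], [3.27, 140.29], [-89.18, 269.18], [5.43, 117.66], [-154.24, 154.24]. Speed limits (degrees/s): [147.25, 147.25, 180, 180, 180, 180, 180].

INTERFACE

Orientations are given as [roll, pitch, yaw] about the fixed x, y, z axes, in that order (R = Rz(yaw) Ry(pitch) Rx(roll)).
In Python, from cell import get_obs, read_camera, sign_off, silhouettes gives the robot as it stands.
- The arm moves only by the tool play_rows, never from a script. Its argument "steps" is a list that holds one entry, the list of rows, each a list of 7 numbers: the shift along the tool's x, y, z in m, then the turn, a rotation vector about the tool's x, y, z in rad, then the finger opening in m, from 0 to 0.087. A call has 1 to 12 rows; each row shifts and turns the commanded pose from where the row before left it, along the tool's axes as they then stand; what a row does not reach is not made up. A row lasts 1/10 s, in which the tool goes at most 50 mm and 8.59 degrees, less where a joint would pass 70% of its speed; a pose out of reach is approached as far as the arm can. A call is refused whole if a number of a shift passes 0.05 or a number of a turn 0.15, either way. A call with a gripper value outside its range is refused whole. The fingers move at their own pace and stop on an object; "force" is the grip in N (left out, the last holds). Time passes only in rows, so rows that do not move let the fingers close. It gives the time, the measured TCP pose, the force, the opening and the grip force at its end, in the units of the state.
- get_obs(): the state, without advancing time (a new reading comes with each control period).
- read_camera(name): name is "scene" or "side" or "wrist"; returns a dict with "frame" (420x560x3 uint8, red, green, blue), "intrinsics" (3x3 intrinsics, pixels), "k1" (the pictures are not rectified: a ray, as slopes to the right and down, at radius r is drawn at 1 + k1 r^2 times it, then the intrinsics apply), "view" (4x4, takes a point from world to camera coordinates). Camera axes: x right, y up, looking along -z (the intrinsics and any distortion apply to the point x, -y, -z); pixel columns grow to the right and rows downward; lengths in m; the calibration is good to about 2 mm. A picture is of the moment at which its call begins. There is no depth.
- sign_off(): hands the job in; it is judged then, once.
Trained networks look in the newest picture that a camera, given by its name, has taken for a name from the list of things; names that differ only in an ending like _2 or _b are one class to them, and where a whole thing is asked for, a point or a joint stands for the part that bears it (a point fixed in the world has none). Each returns a list of dicts, best first, with "p" (0 to 1); they miss things now and then, are a little off and sometimes report something else, mostly with a low value. They report only what shows in the picture. A call takes as long as a camera call.
- silhouettes(camera, name): "pixels" (420x560 bool, what is visible of it) and "extent" ([left, top, right, bottom] in pixels, round what is visible of it).
The state is a dict: "time_s": time; "qpos": joint angles; "joint_velocities": joint speeds; "effort": joint torques, N m; "tool_pos": TCP position; "tool_rot": TCP orientation; "force": force on the tool from outside, world axes, zero at the start; "wrist_torque": the same for the moment, N m; "grip_width": finger opening in m; "grasp_force": force on a finger pad.
Only numpy, scipy, OpenCV 4.12 (cv2) and the standard library are available. Lean on these libraries where they do the work, as an engineer would, in place of code of your own. Each camera call takes 0.05 s, during which the arm holds its last target. There are 200 camera calls.

TASK

Bolt the grey steel bur chest shut: slide the spring-loaded barrel bolt across until its handle stands over the notch in the rail beside it, turn the handle down into the notch until it rests on the bottom, and let go so that it stays bolted. Feel for the notch rather than forcing the handle on the rail, and leave everything else on the bench and on the chest where it stands.

Things in the scene. Friction and masses are not known exactly. Their poses are not given: they have to be found in the camera images.
- chest: Closed grey steel chest, 240 (x) x 340 (y) x 90 mm tall, fixed, its deck level at z = 0.090; origin under its centre. On the deck are the bolt's guide and, on the guide's +x side, the keeper: one bright steel piece: a notched rail, then an eye for the bolt's tip. Handle on keeper over 40 N is forced; a push on the grip bears about twice as hard on the rail.
- guide: Dark steel guide plate of the bolt, 34 (x) x 170 (y) mm, fixed on the deck. The bolt slides along its +y, the handle turns down to its +x. Origin on the deck (z = 0.090), 22 mm below the bolt's axis (along y) and below the handle when the bolt is fully back. At y = -73 to -35 mm the spring housing, 36 mm tall; at y = 79 to 95 mm the front bracket, 34 mm tall.
- rail (a point): Point of the chest at the MIDDLE of where the notch can be, 22 mm over the deck. The rail stands along the bolt, 20 to 25 mm from its axis, 42 mm tall, top edge round; its one notch, 11 mm wide, goes down to 22 mm over the deck for the 8 mm stem. The keeper is set anew each time up to 19 mm either way along y, not measured: the notch lies at 23 to 61 mm of bolt travel.
- grip (a point): Middle of the handle's cross grip: a roller 18 mm thick and 24 mm long, lying parallel to the bolt, that turns freely about its own axis, at the end of a straight stem 8 mm thick; 58 mm from the bolt's axis. Free space around it: it can be pinched from above with the fingers on its two flat ends, before and behind it along the bolt; handle and held roller then pivot freely.
- bolt (a joint): Travel of the bolt along the guide's +y, in m; 0 = fully back, as it starts. A spring pushes it back with about 2.5 N at 0, rising to 5 N at 0.06, friction about 0.5 N; it can go to 0.070, past the notch: let go before the handle is in the notch, it springs back.
- handle (a joint): Angle of the handle about the bolt's axis, rad; 0 = straight up, positive towards the guide's +x, down to the notch. Starts between -0.25 and 0.3; light friction (under 1 N at the grip), stays where left. Off the notch the rail stops it at about 0.68. On the bottom of the notch it reads about 1.39.
- bur_block: green block with twelve upright burs, 45 x 90 x 43 mm, standing on the chest; origin under its centre; leave it alone
- pot: small white lidded pot, 36 mm across, 42 mm tall, standing on the chest; origin under its centre; leave it alone
- steel_mug: steel mug blank, 90 mm across, 100 mm tall, on the bench; origin under its centre; leave it alone
- jug: white ceramic jug, 86 mm across, 120 mm tall, on the bench; origin under its centre; leave it alone
- handpiece: engraving handpiece lying in a black cradle 150 x 50 mm, 50 mm tall, on the bench; origin under its centre; leave it alone
- spanner: steel wrench lying on the bench, about 10 mm tall; leave it alone
- brush: bench brush with a wooden handle, about 20 mm tall, lying on the bench; leave it alone

How it is judged (in metres and radians):
On the way, in this order (a step that is already met when the one before it is completed fails the run):
1. the bolt is slid across, 18 mm or more, with its handle still up (value of joint bolt above 0.018 m and value of joint handle below 0.8 rad), for 0.1 s.
2. the handle is turned down to the bottom of the notch (value of joint handle above 1.28 rad), for 0.2 s.
At the end, for the whole second after the job is handed in: The bolt is across (more than 20 mm of travel, held by the notch against its spring), its handle down on the bottom of the notch (more than 1.28 rad from upright), both at rest and let go; nothing else has been moved (value of joint bolt above 0.02 m and value of joint handle above 1.28 rad and velocity of joint bolt below 0.005 m/s and velocity of joint handle below 0.05 rad/s); the robot touches nothing.
It fails at once if the handle is forced against the keeper with more than 40 N (contact force between guide and chest above 40 N).
It fails at once if something standing on the bench or on the chest is moved by more than 15 mm (distance of any of bur_block, pot, steel_mug, jug, handpiece, spanner, brush from where it was at the start of the episode above 0.015 m).
It also fails if it takes over 67 s, if anything falls off the work surface, if the arm or the gripper's body presses on something with over 40 N, if the wrist force passes 120 N, or if a joint passes its speed limit or range.

## Working session

There is one attempt and no reset: what is moved stays moved. The work goes in short steps, Python scripts to look and compute and a tool call to move; the robot and the scene stay as the last step left them, time stands still between calls to the robot, and variables do not carry over. Pictures are saved under pics/ and viewed, at most 10 in all, crops included, and the job is handed in when it is done.

Besides the shell and the picture viewer there is one more tool, called after "Call:" as name([rows], argument=value, ...), one row to a line, values as JSON. play_rows: Moves the arm, as the interface text tells. Its arguments: {"type":"object","properties":{"steps":{"type":"array","items":{"type":"array","items":{"type":"array","items":{"type":"number"}}}},"force":{"type":"number"}},"required":["steps"]}

```bash
mkdir -p pics; ls
cat > h.py <<'E'
from cell import *
import numpy as np, cv2
def save(c,f,crop=None,scale=1):
    d=read_camera(c); im=d["frame"][:,:,::-1]
    if crop: l,t,r,b=crop; im=im[t:b,l:r]
    if scale!=1: im=cv2.resize(im,None,fx=scale,fy=scale,interpolation=cv2.INTER_CUBIC)
    cv2.imwrite("pics/"+f,im); return d
def proj(d,P):
    P=np.atleast_2d(P); V=np.array(d["view"]); q=P@V[:3,:3].T+V[:3,3]
    s=np.stack([q[:,0]/-q[:,2],-q[:,1]/-q[:,2]],1); s=s*(1+d["k1"]*(s**2).sum(1,keepdims=True))
    K=np.array(d["intrinsics"]); return s@K[:2,:2].T+K[:2,2]
def ray(d,uv):
    K=np.array(d["intrinsics"],float); k=d["k1"]; a=(np.array(uv,float)-K[:2,2])/[K[0,0],K[1,1]]; s=a.copy()
    for _ in range(30): s=a/(1+k*(s**2).sum())
    V=np.array(d["view"]); R=V[:3,:3]
    return -R.T@V[:3,3], R.T@np.array([s[0],-s[1],-1])
def atz(d,uv,z):
    o,v=ray(d,uv); return o+v*(z-o[2])/v[2]
E
cat > a.py <<'E'
from h import *
for c in ["scene","side","wrist"]:
    d=save(c,c+"0.png")
    o=ray(d,(280,210)); print(c,o[0].round(3),o[1].round(2))
    for n in ["chest","guide","grip","bolt","handle","bur_block","pot"]:
        for r in silhouettes(c,n)[:2]:
            m=r["pixels"]; ys,xs=np.nonzero(m); print(c,n,round(r["p"],2),r["extent"],xs.mean().round(1) if len(xs) else 0,ys.mean().round(1) if len(xs) else 0,len(xs))
print(get_obs())
E
python3 a.py; python3 -c "
import cv2,numpy as np
a=[cv2.imread(f'pics/{c}0.png') for c in ['scene','side']]
"
```

```text
pics
scene [1.198 0.744 0.955] [-0.51 -0.55 -0.66]
scene chest 0.66 [201.0, 169.7, 324.4, 271.6] 265.6 219.5 6448
scene guide 0.52 [246.4, 172.5, 281.8, 203.7] 265.9 186.7 210
scene bolt 0.47 [259.2, 181.2, 284.7, 200.4] 272.6 191.3 48
scene bolt 0.16 [247.0, 217.9, 260.5, 237.2] 252.9 225.6 218
scene bur_block 0.85 [209.8, 185.5, 237.7, 214.5] 225.5 199.8 361
scene bur_block 0.52 [367.0, 268.0, 413.0, 319.8] 383.8 294.5 1598
scene pot 0.76 [249.7, 222.7, 262.8, 234.4] 253.0 226.5 169
side [ 0.322 -0.966  1.115] [ 0.14  0.71 -0.69]
side chest 0.91 [249.6, 199.5, 350.7, 311.1] 298.1 255.8 7688
side guide 0.66 [274.4, 221.9, 296.4, 277.9] 282.5 250.5 698
side guide 0.58 [252.9, 200.1, 353.1, 309.3] 298.0 255.9 7767
side grip 0.45 [282.5, 231.8, 291.5, 253.2] 285.5 240.4 89
side grip 0.37 [274.5, 222.4, 295.3, 278.5] 282.4 251.5 628
side bolt 0.71 [277.1, 220.7, 287.4, 261.0] 283.1 243.3 229
side handle 0.33 [211.1, 134.6, 222.8, 168.2] 214.6 149.0 235
side bur_block 0.56 [322.9, 240.2, 342.5, 263.3] 330.8 252.5 444
side pot 0.45 [314.4, 203.0, 332.0, 218.4] 323.5 210.0 156
side pot 0.3
[... 488 characters left out ...]
os': array([ 0.80741017, 18.39156959, -4.01737357, 83.10815296,  1.29545352,
       78.5423043 , -3.25898612]), 'joint_velocities': array([ 0.02472616, -0.01653731,  0.07589136,  0.00055148,  0.03776176,
        0.12200958,  0.03248006]), 'effort': array([ 4.16022285e-04, -4.91105855e+01, -4.02233675e-01, -3.12771928e+01,
       -6.34025806e-02,  3.37307097e-02,  3.24275902e-05]), 'tool_pos': array([ 6.50008356e-01, -1.52433553e-05,  1.92885437e-01]), 'tool_rot': array([1.79996860e+02, 2.88850150e-03, 9.00037116e+01]), 'force': array([ 0.23553716, -0.41951117, -0.36757761]), 'wrist_torque': array([ 0.0084958 , -0.01148572, -0.01644484]), 'grasp_force': 0.0, 'grip_width': 0.08683824060698693}
```

View pics/wrist0.png

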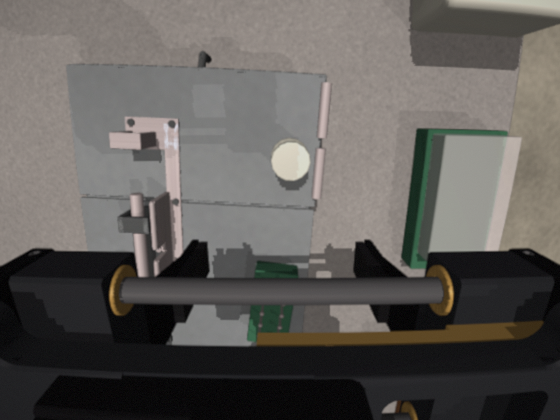

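Run:
```python
import cv2
a=cv2.imread('pics/side0.png')[180:320,180:380]
cv2.imwrite('pics/side0c.png',cv2.resize(a,None,fx=4,fy=4,interpolation=2))
```

```text
(no output)
```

View pics/side0c.png

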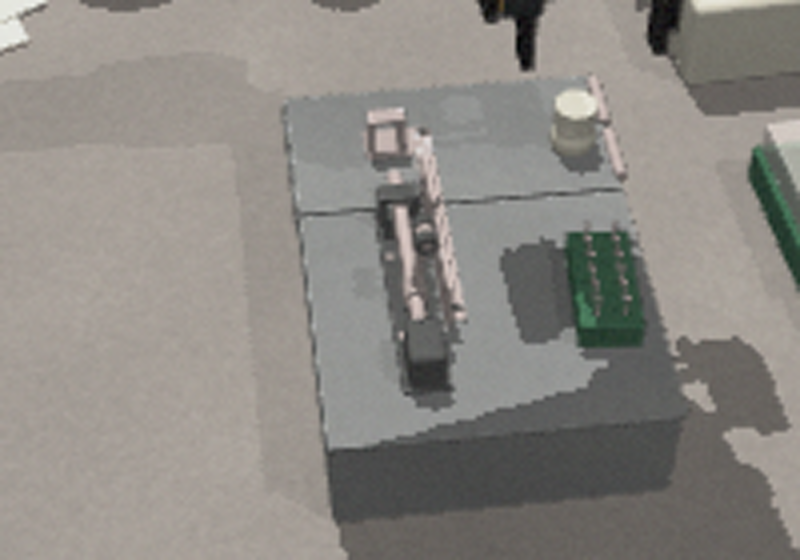

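The wrist view shows the chest with eye plate at (130,140), front bracket (135,222), rail (160,220); the grip is hidden by the gripper. The side crop (origin 180,180, x4) shows chest top corners at (285,100),(595,78),(685,415),(330,448), housing (428,350), grip about (425,235), rail right of the bolt.

Run:
```python
from h import *
d=read_camera("side"); w=read_camera("wrist")
f=lambda x,y:(180+x/4,180+y/4)
c=[atz(d,f(*p),.09) for p in [(285,100),(595,78),(685,415),(330,448)]]
for p in c: print(p.round(3))
print("ctr",np.mean(c,0))
print("housing top",atz(d,f(427,338),.126)); print("bracket top",atz(d,f(398,190),.124)); print("grip",atz(d,f(425,235),.170))
print("rail far/near",atz(d,f(423,135),.132),atz(d,f(458,315),.132))
for p in [(68,66),(327,76)]: print("w corner",atz(w,p,.09))
print("bracket",atz(w,(134,217),.124), "eye",atz(w,(133,139),.124),"pot",atz(w,(290,160),.132))
print("plate far corners",atz(w,(126,118),.092),atz(w,(180,119),.092))
```

```text
[0.446 0.129 0.09 ]
[0.695 0.112 0.09 ]
[ 0.668 -0.225  0.09 ]
[ 0.428 -0.211  0.09 ]
ctr [ 0.55943881 -0.04883376  0.09      ]
housing top [ 0.50326027 -0.15884345  0.126     ]
bracket top [ 0.50978841 -0.01672686  0.124     ]
grip [ 0.51133364 -0.1057999   0.17      ]
rail far/near [0.53703088 0.02861746 0.132     ] [ 0.52674827 -0.14757622  0.132     ]
w corner [0.44792452 0.13003564 0.09      ]
w corner [0.69168792 0.11682884 0.09      ]
bracket [ 0.51241312 -0.00865735  0.124     ] eye [0.5211033 0.062516  0.124    ] pot [0.65699564 0.04474639 0.132     ]
plate far corners [0.50083116 0.08056803 0.092     ] [0.55353497 0.07874279 0.092     ]
```

Call:
play_rows([
  [[0, 0, -0.008, 0, 0, 0.135, 0.06], [0, 0, -0.008, 0, 0, 0.135, 0.06], [0, 0, -0.008, 0, 0, 0.135, 0.06], [0, 0, -0.008, 0, 0, 0.135, 0.06], [0, 0, -0.008, 0, 0, 0.135, 0.06], [0, 0, -0.008, 0, 0, 0.135, 0.06], [0, 0, -0.008, 0, 0, 0.135, 0.06], [0, 0, -0.008, 0, 0, 0.135, 0.06], [0, 0, -0.008, 0, 0, 0.135, 0.06], [0, 0, -0.008, 0, 0, 0.135, 0.06], [0, 0, -0.008, 0, 0, 0.135, 0.06], [0, 0, -0.008, 0, 0, 0.135, 0.06]],
], force=10)

```text
time_s: 2.5
tool_pos: [0.65, 0.0, 0.2893]
tool_rot: [180.0, -0.0, -3.1]
force: [-0.6, -0.6, 0.2]
grip_width: 0.0601
grasp_force: 0.0
```

Call:
play_rows([
  [[-0.028, 0.013, 0, 0, 0, 0, 0.06], [-0.028, 0.013, 0, 0, 0, 0, 0.06], [-0.028, 0.013, 0, 0, 0, 0, 0.06], [-0.028, 0.013, 0, 0, 0, 0, 0.06], [-0.028, 0.013, 0, 0, 0, 0, 0.06], [-0.028, 0.013, 0, 0, 0, 0, 0.06], [-0.028, 0.013, 0, 0, 0, 0, 0.06], [0, 0, 0, 0, 0, 0, 0.06], [0, 0, 0, 0, 0, 0, 0.06], [0, 0, 0, 0, 0, 0, 0.06]],
])

```text
time_s: 3.5
tool_pos: [0.4505, -0.0806, 0.2889]
tool_rot: [-180.0, -0.0, -2.8]
force: [-0.2, 0.0, -0.7]
grip_width: 0.0598
grasp_force: 0.0
```

Run:
```python
from h import *
d=save("wrist","w1.png"); print(d["intrinsics"],d["k1"])
o=get_obs(); print(o["tool_pos"],o["tool_rot"])
for n in ["guide","bolt","handle","grip"]:
    for r in silhouettes("wrist",n)[:2]:
        ys,xs=np.nonzero(r["pixels"]); print(n,round(r["p"],2),r["extent"],xs.mean(),ys.mean(),len(xs))
```

```text
[[299.16483744   0.         280.95488756]
 [  0.         299.16483744 207.95924882]
 [  0.           0.           1.        ]] -0.06764454357459021
[ 0.45048392 -0.08060968  0.28873512] [ 1.79996807e+02  9.91821182e-04 -2.75033238e+00]
guide 0.97 [203.0, 124.4, 361.8, 153.1] 284.705153617443 138.01982160555005 4036
bolt 0.58 [204.2, 128.8, 324.6, 149.5] 274.1568773234201 138.18661710037173 1345
handle 0.56 [288.5, 128.9, 312.1, 149.9] 300.1389521640091 136.75170842824602 439
grip 0.69 [288.0, 126.6, 313.2, 145.5] 300.2874109263658 136.59857482185274 421
```

View pics/w1.png

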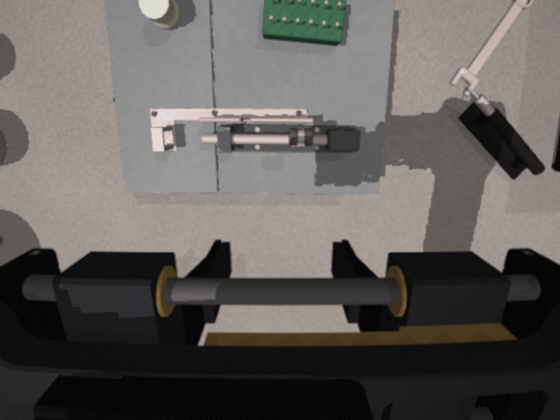

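The wrist view now shows the whole bolt: eye (163,138), bracket (225,138), grip (300,137), housing (343,138), rail from about (155,113) to (305,115). I enlarge it to look for the notch.

Run:
```python
from h import *
d=read_camera("wrist")
a=cv2.imread('pics/w1.png')[95:165,140:370]
cv2.imwrite('pics/w1c.png',cv2.resize(a,None,fx=3.4,fy=3.4,interpolation=2))
for n,uv,z in [("grip",(300.3,136.6),.170),("br",(225,138),.124),("hous",(343,138),.126),("railL",(152,112),.132),("railR",(306,112),.132)]: print(n,atz(d,uv,z).round(4))
```

```text
grip [ 0.51   -0.1042  0.17  ]
br [ 0.5101 -0.0192  0.124 ]
hous [ 0.5037 -0.1564  0.126 ]
railL [0.5441 0.0595 0.132 ]
railR [ 0.5345 -0.1137  0.132 ]
```

View pics/w1c.png

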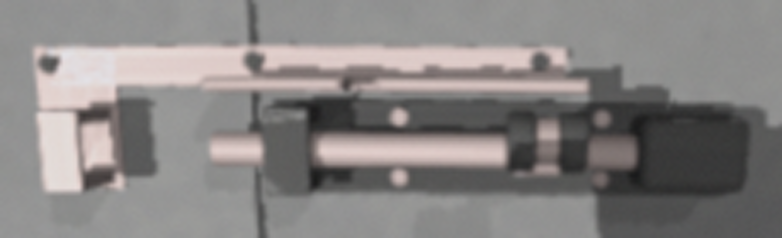

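The crop shows the grip (dark, split roller) centred at crop x 547 and a dark gap in the thin rail strip at crop (347,85), i.e. pixel (242,120): the probable notch.

Run:
```python
from h import *
d=read_camera("wrist")
u=np.array([np.sin(np.radians(2.9)),np.cos(np.radians(2.9))])
g=atz(d,(300.7,136.8),.170)[:2]
for z in (.132,.125,.115):
  n=atz(d,(242,120),z)[:2]; r=n-g; print(z,n,"along",r@u,"across",r@[u[1],-u[0]])
b=atz(d,(225,138),.124)[:2]-g;h=atz(d,(343,138),.126)[:2]-g
print(b@u,h@u, b@[u[1],-u[0]],h@[u[1],-u[0]])
im=d["frame"].astype(int).sum(2)
for v in range(117,124): print(v,im[v,225:260])
```

```text
0.132 [ 0.52926148 -0.04175275] along 0.06381658535565762 across 0.01633699168261029
0.125 [ 0.5292906 -0.040875 ] along 0.06469468524383584 across 0.016321665639717847
0.115 [ 0.5293322  -0.03962107] along 0.065949113655519 across 0.016299771292728756
0.08532740904208551 -0.05208875576397821 -0.003984342840890513 -0.0034431503766057473
117 [436 435 435 436 440 438 440 434 434 436 430 432 422 393 344 293 268 284
 314 317 321 319 323 351 401 447 462 444 435 435 432 431 430 430 426]
118 [538 540 542 539 542 542 542 540 544 541 545 545 532 485 387 273 212 234
 301 335 342 368 406 454 495 503 531 541 540 538 538 537 531 531 529]
119 [574 574 574 578 576 575 579 579 575 582 587 588 572 517 407 271 210 253
 333 352 379 461 542 562 542 523 565 587 585 589 591 589 587 588 589]
120 [512 515 515 508 510 509 512 512 513 513 518 520 512 475 384 289 254 329
 398 360 385 468 513 514 475 451 500 526 524 526 528 528 529 529 529]
121 [422 421 418 400 399 400 405 406 409 408 409 410 399 374 339 300 291 337
 365 336 350 393 401 402 378 371 409 421 418 418 418 423 427 423 419]
122 [384 374 368 361 364 366 366 369 369 371 375 367 337 283 261 251 249 263
 269 261 299 352 362 362 367 378 402 412 407 407 406 413 414 408 406]
123 [324 286 261 261 262 265 266 264 261 260 256 254 239 204 195 195 193 191
 198 208 228 251 254 253 271 327 374 389 391 386 385 389 386 385 387]
```

Call:
play_rows([
  [[0.02, 0.007, 0, 0, 0, 0, 0.05], [0.02, 0.007, 0, 0, 0, 0, 0.05], [0.0205, 0.0067, 0, 0, 0, 0, 0.05], [0, 0, 0.03, 0, 0, 0, 0.05], [0, 0, 0.03, 0, 0, 0, 0.05], [0, 0, 0.025, 0, 0, 0, 0.05], [0, 0, 0, 0, 0, 0, 0.05], [0, 0, 0, 0, 0, 0, 0.05]],
])

```text
time_s: 4.65
tool_pos: [0.5093, -0.1049, 0.2043]
tool_rot: [180.0, 0.0, -2.8]
force: [-0.5, 0.0, 1.1]
grip_width: 0.0498
grasp_force: 0.0
```

Run:
```python
from h import *
d=save("wrist","w2.png"); save("side","s2.png",(230,180,370,300),4)
o=get_obs(); print(o["tool_pos"],o["tool_rot"],o["force"])
p=o["tool_pos"]; print(proj(d,[p,[.510,-.104,.170]]))
```

```text
[ 0.51034683 -0.10509748  0.20572111] [ 1.79987186e+02 -1.68881315e-01 -2.81531460e+00] [-0.23764312  0.54092705 -0.18464445]
[[280.12957237 236.30158778]
 [278.88500646 219.92267867]]
```

View pics/w2.png

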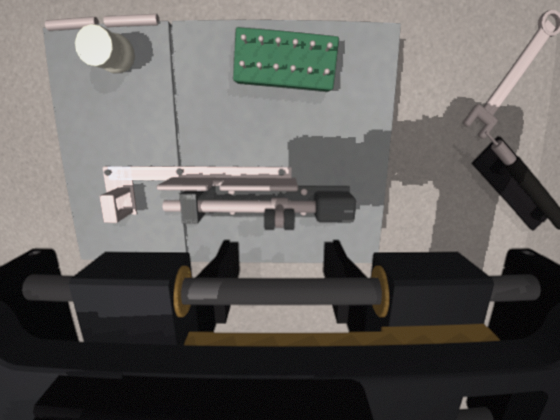

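View pics/s2.png

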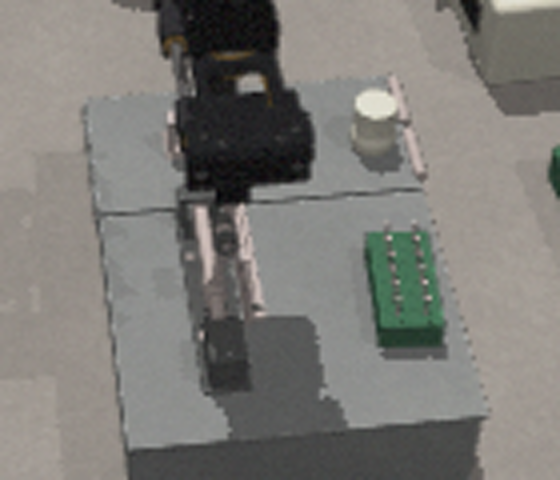

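The wrist view shows the grip at (279,218), close to the predicted (279,220). The rail's bright top is broken near (214,186). A second estimate from here:

Run:
```python
from h import *
d=read_camera("wrist"); im=d["frame"].astype(int).sum(2)
for v in range(180,190,1): print(v,im[v,200:230])
u=np.array([np.sin(np.radians(2.9)),np.cos(np.radians(2.9))]);c=np.array([u[1],-u[0]])
# two-view triangulation of grip is fine; take grip across/height
o,vv=ray(d,(279.5,218)); 
for z in (.165,.17,.175): print(z,atz(d,(279.5,218),z))
g=atz(d,(279.5,218),.17)[:2]
for x in (208,210,214,218,220): r=atz(d,(x,184),.131)[:2]-g; print(x,r@u,r@c)
for p,z in [((189,193),.124),((335,193),.126)]: r=atz(d,p,z)[:2]-g; print(r@u,r@c)
```

```text
180 [228 227 229 227 230 225 231 228 228 228 232 230 230 234 235 236 238 235
 231 230 237 234 249 245 240 237 238 241 240 240]
181 [227 229 229 231 223 230 227 226 229 226 225 227 231 248 265 261 264 259
 254 253 253 273 292 298 254 235 241 239 241 242]
182 [225 230 228 233 228 229 228 230 231 229 229 231 240 274 302 307 304 306
 302 304 339 365 352 325 264 241 238 235 236 239]
183 [231 234 229 231 233 233 232 237 235 231 233 231 251 304 339 350 351 355
 362 389 437 451 373 293 247 235 234 241 233 237]
184 [238 240 238 236 238 236 241 239 236 235 224 230 268 341 376 380 390 403
 434 483 511 455 331 251 232 230 234 233 233 234]
185 [271 271 268 274 269 269 266 267 242 233 227 227 275 363 410 383 410 456
 490 518 497 390 284 247 246 247 251 253 252 253]
186 [375 375 370 373 366 348 328 314 250 228 225 214 242 317 366 334 374 430
 449 454 434 384 350 344 349 347 349 348 352 354]
187 [506 506 506 508 499 458 394 332 248 224 217 198 188 203 229 251 299 324
 331 368 434 477 489 489 488 489 485 485 489 486]
188 [611 612 615 613 599 548 446 334 242 218 199 179 158 150 165 214 270 278
 289 357 485 575 601 603 599 600 598 600 600 597]
189 [631 633 638 641 635 584 470 335 237 199 182 164 160 152 166 218 271 281
 293 357 496 601 634 632 634 632 632 631 634 630]
0.165 [ 0.51056307 -0.10462829  0.165     ]
0.17 [ 0.51221556 -0.10473242  0.17      ]
0.175 [ 0.51386804 -0.10483655  0.175     ]
208 0.06532926377656523 0.019511069362486158
210 0.063493374282183 0.019510177371303207
214 0.05982510244262102 0.019508816030543018
218 0.05616126813162263 0.019508015183314176
220 0.05433092634952981 0.019507823873651887
0.08575050866511531 0.009392053700554917
-0.05165346190173686 0.010113113605824321
```

Call:
play_rows([
  [[0.001, 0, 0.017, 0, 0, 0, 0.05], [0, 0, 0.017, 0, 0, 0, 0.05], [0, 0, 0.017, 0, 0, 0, 0.05], [0, 0, 0, 0, 0, 0, 0.05], [0, 0, 0, 0, 0, 0, 0.015], [0, 0, 0, 0, 0, 0, 0.015], [0, 0, 0, 0, 0, 0, 0.015], [0, 0, 0, 0, 0, 0, 0.015], [0, 0, 0, 0, 0, 0, 0.015]],
], force=15)

```text
time_s: 5.7
tool_pos: [0.5105, -0.105, 0.1533]
tool_rot: [180.0, -0.0, -2.8]
force: [-0.5, 0.4, 0.5]
grip_width: 0.0195
grasp_force: 0.0
```

Call:
play_rows([
  [[0, 0, 0, 0, 0, 0, 0.015], [0, 0, 0, 0, 0, 0, 0.015]],
])

```text
time_s: 5.9
tool_pos: [0.5102, -0.105, 0.1529]
tool_rot: [180.0, -0.0, -2.8]
force: [0.1, -0.4, -0.5]
grip_width: 0.0156
grasp_force: 0.0
```

Run:
```python
from h import *
save("wrist","w3.png",(130,120,430,330),2.6)
o=get_obs(); print(o["tool_pos"],o["force"],o["grip_width"],o["grasp_force"])
```

```text
[ 0.51017242 -0.10495558  0.15285845] [ 0.46141642  0.00729556 -1.0934662 ] 0.01528178937852539 0.0
```

View pics/w3.png

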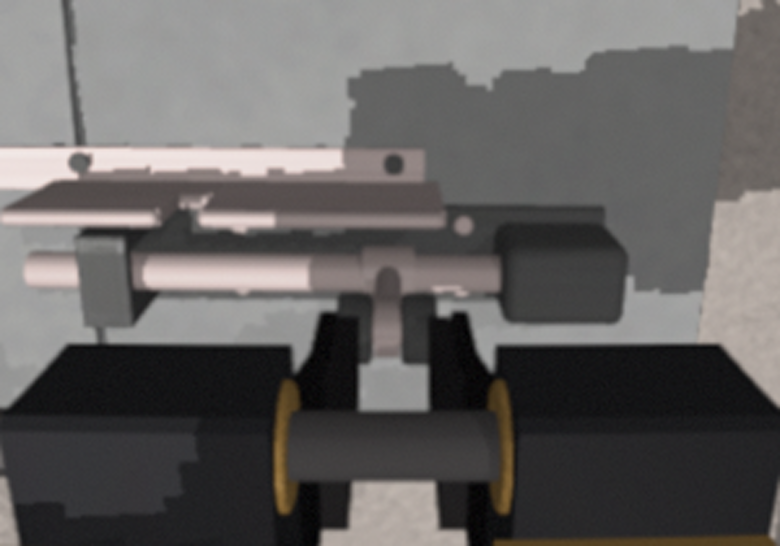

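The gripper closed without holding the roller: the grip (279,245 px) lies ahead of the fingers. I triangulate the grip from the three wrist views.

Run:
```python
from h import *
d=read_camera("wrist"); o=get_obs()
V3=np.array(d["view"])
def T(p,r):
    from scipy.spatial.transform import Rotation as R
    M=np.eye(4); M[:3,:3]=R.from_euler('xyz',r,degrees=True).as_matrix(); M[:3,3]=p; return M
cam=V3@T(o["tool_pos"],o["tool_rot"])   # tool -> cam
poses=[([.45048,-.08061,.28874],[179.997,.001,-2.75]),([.51035,-.1051,.20572],[179.987,-.169,-2.815]),(o["tool_pos"],o["tool_rot"])]
px=[(300.3,136.6),(279.5,218.5),(278.8,245)]
A=np.zeros((3,3));b=np.zeros(3);rs=[]
for (p,r),q in zip(poses,px):
    dd=dict(d); dd["view"]=cam@np.linalg.inv(T(p,r)); c,v=ray(dd,q); v/=np.linalg.norm(v); P=np.eye(3)-np.outer(v,v); A+=P;b+=P@c;rs.append((dd,q))
X=np.linalg.solve(A,b);print(X)
for dd,q in rs: print(proj(dd,X)[0],q)
print(proj(d,[o["tool_pos"],[.51,-.1045,.17]]))
for r in silhouettes("wrist","grip")[:2]: print(r["p"],r["extent"])
axis=np.array([.5062,-.10,.112])
print("theta",np.degrees(np.arctan2(X[0]-.506,X[2]-.112)), np.hypot(X[0]-.506,X[2]-.112))
```

```text
[ 0.51016907 -0.104321    0.16599377]
[300.56934361 136.57753799] (300.3, 136.6)
[279.13432377 218.84815814] (279.5, 218.5)
[278.83538043 244.58494836] (278.8, 245)
[[279.93293991 236.85370269]
 [279.08898778 247.35711841]]
0.73 [256.3, 221.3, 299.7, 258.9]
theta 4.415265333657106 0.05415448475537933
```

Run:
```python
from h import *
o=get_obs(); p=np.array(o["tool_pos"])
out=[]
for c in ("side","scene"):
    d=read_camera(c); im=d["frame"][:,:,::-1].copy(); q=proj(d,[p,[.510,-.1045,.168],p+[0,0,.03]]); print(c,q)
    x,y=q[0].astype(int); l,t=x-33,y-40; a=cv2.resize(im[t:t+66,l:l+66],None,fx=6,fy=6,interpolation=cv2.INTER_NEAREST)
    for k,(u,v) in enumerate(q): cv2.circle(a,(int((u-l+.5)*6),int((v-t+.5)*6)),4,[(0,0,255),(0,255,0),(255,0,0)][k],1)
    out.append(a)
cv2.imwrite("pics/ss3.png",np.hstack(out))
d=read_camera("side"); print(proj(d,[[.5103,-.1051,.2057]]))
d=read_camera("wrist"); print(proj(d,[p+[.0095,0,0],p+[.0095,0,.03],p+[0,0,.03],p+[.0095,.0077,.0],p+[.0095,-.0077,.0]]))
```

```text
side [[285.64146474 242.85723606]
 [285.66043909 238.96857836]
 [285.87093337 235.32364828]]
scene [[258.08135938 172.14076065]
 [258.14459533 168.35201345]
 [257.93930182 164.49856126]]
[[286.10659563 229.45224561]]
[[279.19561638 223.87570752]
 [278.91267927 241.15972956]
 [279.72127056 255.96971823]
 [267.873728   224.39128315]
 [290.53056574 223.35645437]]
```

View pics/ss3.png

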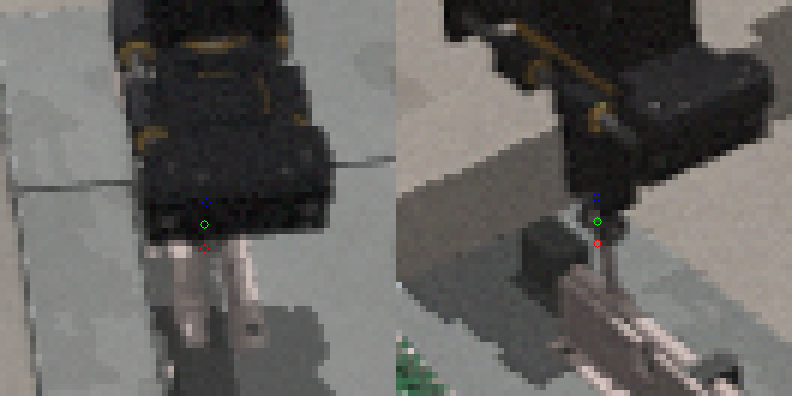

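The scene crop shows the real fingertips ending just on top of the roller (about 30 mm above the nominal TCP), agreeing with the wrist image. So I open and go deeper, watching the force.

Call:
play_rows([
  [[0, 0, -0.005, 0, 0, 0, 0.05], [0, 0, 0, 0, 0, 0, 0.05], [0, 0, 0, 0, 0, 0, 0.05], [0, 0, 0, 0, 0, 0, 0.05], [0, 0, 0.01, 0, 0, 0, 0.05], [0, 0, 0.01, 0, 0, 0, 0.05], [0, 0, 0.008, 0, 0, 0, 0.05], [0, 0, 0, 0, 0, 0, 0.05], [0, 0, 0, 0, 0, 0, 0.05]],
])

```text
time_s: 7.15
tool_pos: [0.5099, -0.105, 0.1294]
tool_rot: [180.0, 0.0, -2.8]
force: [0.2, -0.1, -0.1]
grip_width: 0.0497
grasp_force: 0.0
```

Call:
play_rows([
  [[0, 0, 0, 0, 0, 0, 0.015], [0, 0, 0, 0, 0, 0, 0.015], [0, 0, 0, 0, 0, 0, 0.015], [0, 0, 0, 0, 0, 0, 0.015], [0, 0, 0, 0, 0, 0, 0.015], [0, 0, 0, 0, 0, 0, 0.015], [0, 0, 0, 0, 0, 0, 0.015]],
])

```text
time_s: 7.85
tool_pos: [0.5105, -0.1037, 0.1302]
tool_rot: [-179.9, -0.0, -2.8]
force: [0.2, 5.5, 1.6]
grip_width: 0.0237
grasp_force: 15.0
```

Call:
play_rows([
  [[0, -0.005, 0, 0, 0, 0, 0.015], [0, -0.005, 0, 0, 0, 0, 0.015], [0, -0.005, 0, 0, 0, 0, 0.015], [0, -0.005, 0, 0, 0, 0, 0.015], [0, -0.005, 0, 0, 0, 0, 0.015], [0, -0.005, 0, 0, 0, 0, 0.015], [0, -0.005, 0, 0, 0, 0, 0.015], [0, -0.005, 0, 0, 0, 0, 0.015], [0, -0.005, 0, 0, 0, 0, 0.015], [0, -0.005, 0, 0, 0, 0, 0.015], [0, -0.004, 0, 0, 0, 0, 0.015], [0, 0, 0, 0, 0, 0, 0.015]],
], force=20)

```text
time_s: 9.05
tool_pos: [0.5131, -0.0503, 0.1302]
tool_rot: [-180.0, -0.0, -2.8]
force: [1.3, -3.9, 5.8]
grip_width: 0.0237
grasp_force: 20.0
```

Run:
```python
from h import *
d=save("wrist","w4.png",(130,120,430,330),2.6)
o=get_obs(); print(o["tool_pos"],o["tool_rot"],o["force"],o["wrist_torque"])
im=d["frame"].astype(int).sum(2)
for v in range(190,215,2): print(v,im[v,225:300:2])
```

```text
[ 0.51308369 -0.050611    0.13014591] [-1.79988774e+02 -3.14037878e-02 -2.78981941e+00] [ 1.1717483  -3.76040748  4.54352337] [-1.04237345 -0.12761373 -0.07687975]
190 [674 673 672 672 673 664 589 577 575 574 574 559 424 412 408 408 415 413
 413 414 416 416 415 416 419 418 421 419 417 424 422 425 423 424 425 423
 425 428]
192 [438 438 439 438 439 437 402 397 403 397 401 400 404 404 404 405 407 413
 407 407 410 411 413 413 409 412 411 411 414 415 416 412 412 413 419 414
 414 416]
194 [399 399 399 401 400 400 400 403 404 405 403 406 411 405 404 409 408 411
 410 408 412 415 412 419 414 416 418 419 419 416 417 413 422 417 420 424
 422 424]
196 [285 285 281 282 284 282 283 291 304 305 297 301 301 299 299 302 304 303
 299 308 316 319 323 327 323 328 329 343 333 329 328 327 333 328 333 352
 359 357]
198 [244 245 240 242 238 244 249 244 245 243 243 246 243 243 246 245 248 247
 246 244 235 248 242 253 248 250 253 240 257 255 255 257 257 254 254 253
 252 256]
200 [241 250 244 243 242 242 242 239 245 244 246 243 241 240 242 242 243 243
 242 240 247 246 249 250 251 255 254 247 258 256 259 259 25
[... 443 characters left out ...]
13 415 415 359 249 250 256 252 250 255 253 254 254
 254 253]
208 [248 245 244 244 244 252 247 247 247 250 249 250 246 247 249 247 249 248
 259 236 247 281 287 286 292 291 260 237 257 252 248 249 252 252 251 251
 250 250]
210 [307 304 303 304 307 302 303 304 298 296 296 299 302 299 299 299 294 293
 311 220 167 165 167 165 168 168 170 263 283 289 288 284 280 281 281 283
 282 283]
212 [391 390 394 393 387 392 390 393 388 390 389 389 388 390 388 387 388 375
 325 204 165 162 162 166 167 161 169 262 346 377 381 380 375 378 372 378
 372 370]
214 [404 400 402 405 404 407 408 412 411 409 411 415 410 412 417 416 418 408
 353 199 166 165 166 163 165 165 165 272 382 425 425 426 425 425 422 422
 422 422]
```

View pics/w4.png

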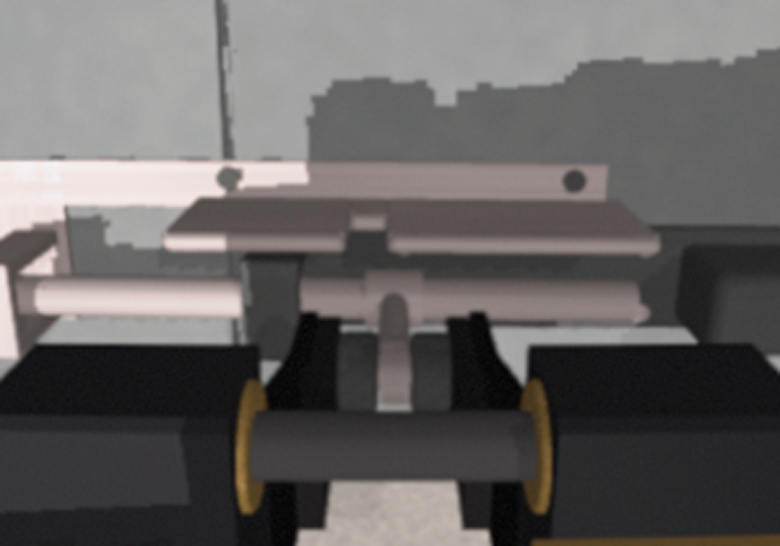

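The roller is held between the fingers (stem at crop 396 → px 282), and the notch is plainly visible at crop 345–388, row 245 (px 262–280).

Run:
```python
from h import *
d=read_camera("wrist"); o=get_obs()
u=np.array([np.sin(np.radians(2.9)),np.cos(np.radians(2.9))]);c=np.array([u[1],-u[0]])
p=np.array(o["tool_pos"])
for z in (.128,.131): 
  for x in (261.5,270.9,280.3): r=atz(d,(x,213),z)[:2]-p[:2]; print(z,x,r@u,r@c)
for q,z in [((282.3,256),.165),((282,245),.155),((281.5,238),.134)]: r=atz(d,q,z)[:2]-p[:2]; print("stem",r@u,r@c)
```

```text
0.128 261.5 0.012741225539871462 0.016512015602573513
0.128 270.9 0.00635605215295242 0.016530783257817015
0.128 280.3 -2.6324868571728854e-05 0.016549063011563957
0.131 261.5 0.012538950165144778 0.017458199457367346
0.131 270.9 0.006252650090164625 0.01747667649869657
0.131 280.3 -3.089692065792825e-05 0.017494673193600097
stem -0.0012879826959758148 0.0022932949469199925
stem -0.001138086549022324 0.004790020071297677
stem -0.0008836890565217712 0.0007447752885662622
```

Call:
play_rows([
  [[0, -0.004, 0, 0, 0, 0, 0.015], [0, -0.0035, 0, 0, 0, 0, 0.015], [0.0034, 0, 0.0005, 0, 0, 0, 0.015], [0.0035, 0, 0.0005, 0, 0, 0, 0.015], [0.0056, 0, 0.0014, 0, 0, 0, 0.015], [0.0054, 0, 0.002, 0, 0, 0, 0.015], [0.0052, 0, 0.0025, 0, 0, 0, 0.015], [0.0049, 0, 0.003, 0, 0, 0, 0.015], [0, 0, 0, 0, 0, 0, 0.015], [0, 0, 0, 0, 0, 0, 0.015]],
])

```text
time_s: 10.15
tool_pos: [0.5418, -0.0452, 0.1194]
tool_rot: [180.0, -0.0, -2.8]
force: [2.5, -5.3, 1.5]
grip_width: 0.024
grasp_force: 20.0
```

```bash
cat > st.py <<'E'
from h import *
o=get_obs(); p=np.array(o["tool_pos"])
a=np.radians(2.9);u=np.array([np.sin(a),np.cos(a)]);c=np.array([u[1],-u[0]])
r=p[:2]-[.5105,-.1037]
print(p.round(4),"travel",(r@u).round(4),"across",(r@c+.0045).round(4),"f",o["force"].round(2),o["grip_width"],o["tool_rot"].round(2))
E
python3 st.py
```

```text
[ 0.5418 -0.0452  0.1194] travel 0.06 across 0.0328 f [ 2.49 -5.32  1.55] 0.0239838557086029 [ 1.7998e+02 -2.0000e-02 -2.8300e+00]
```

Call:
play_rows([
  [[0.0023, -0.0006, 0.0017, 0, 0, 0, 0.015], [0.0023, 0, 0.0018, 0, 0, 0, 0.015], [0.0021, 0, 0.002, 0, 0, 0, 0.015], [0, 0, 0, 0, 0, 0, 0.015], [0, 0, 0, 0, 0, 0, 0.015]],
])

```text
time_s: 10.65
tool_pos: [0.5484, -0.0452, 0.1138]
tool_rot: [180.0, -0.0, -2.8]
force: [2.9, -4.8, 1.8]
grip_width: 0.0242
grasp_force: 20.0
```

```bash
python3 st.py
```

```text
[ 0.5484 -0.0452  0.1138] travel 0.0604 across 0.0394 f [ 2.88 -4.82  1.85] 0.02421730975356172 [ 1.7996e+02 -2.0000e-02 -2.8400e+00]
```

Call:
play_rows([
  [[0.0025, 0, 0.0025, 0, 0, 0, 0.015], [0.0027, 0, 0.0028, 0, 0, 0, 0.015], [0.0025, 0, 0.003, 0, 0, 0, 0.015], [0, 0, 0, 0, 0, 0, 0.015], [0, 0, 0, 0, 0, 0, 0.015]],
])

```text
time_s: 11.15
tool_pos: [0.5556, -0.0455, 0.1051]
tool_rot: [180.0, 0.0, -2.8]
force: [2.3, -6.6, 0.2]
grip_width: 0.0242
grasp_force: 20.0
```

```bash
python3 st.py
```

```text
[ 0.5556 -0.0455  0.1051] travel 0.0604 across 0.0466 f [ 2.31 -6.59  0.2 ] 0.024184422919406992 [ 1.7996e+02  4.0000e-02 -2.8400e+00]
```

Call:
play_rows([
  [[0.0026, 0.0002, 0.004, 0, 0, 0, 0.015], [0.0024, 0, 0.0042, 0, 0, 0, 0.015], [0.002, 0, 0.0045, 0, 0, 0, 0.015], [0, 0, 0, 0, 0, 0, 0.015], [0, 0, 0, 0, 0, 0, 0.015]],
])

```text
time_s: 11.65
tool_pos: [0.5622, -0.0459, 0.092]
tool_rot: [180.0, 0.1, -2.8]
force: [1.9, -5.0, -0.4]
grip_width: 0.0235
grasp_force: 20.0
```

Call:
play_rows([
  [[0.0014, 0, 0.0035, 0, 0, 0, 0.015], [0.001, 0, 0.0035, 0, 0, 0, 0.015], [0, 0, 0, 0, 0, 0, 0.015], [0, 0, 0, 0, 0, 0, 0.015]],
])

```text
time_s: 12.05
tool_pos: [0.5642, -0.046, 0.0849]
tool_rot: [180.0, 0.1, -2.8]
force: [1.4, -5.3, -1.3]
grip_width: 0.0239
grasp_force: 20.0
```

```bash
python3 st.py
```

```text
[ 0.5642 -0.046   0.0849] travel 0.0603 across 0.0552 f [ 1.37 -5.32 -1.34] 0.023869344551685757 [ 1.7997e+02  1.3000e-01 -2.8400e+00]
```

Call:
play_rows([
  [[0.0004, 0, 0.0015, 0, 0, 0, 0.015], [0, 0, 0, 0, 0, 0, 0.015], [0, 0, 0, 0, 0, 0, 0.015]],
])

```text
time_s: 12.35
tool_pos: [0.5645, -0.046, 0.0834]
tool_rot: [180.0, 0.1, -2.8]
force: [1.2, -4.9, -1.5]
grip_width: 0.024
grasp_force: 20.0
```

Call:
play_rows([
  [[0.0002, 0, 0.001, 0, 0, 0, 0.015], [0, 0, 0, 0, 0, 0, 0.015], [0, 0, 0, 0, 0, 0, 0.015]],
])

```text
time_s: 12.65
tool_pos: [0.5647, -0.046, 0.0825]
tool_rot: [180.0, 0.1, -2.8]
force: [0.9, -5.3, -0.7]
grip_width: 0.0239
grasp_force: 20.0
```

Still no resistance; a little further, 1 mm at a time.

Call:
play_rows([
  [[0.0001, 0, 0.001, 0, 0, 0, 0.015], [0, 0, 0, 0, 0, 0, 0.015], [0, 0, 0, 0, 0, 0, 0.015]],
])

```text
time_s: 12.95
tool_pos: [0.5648, -0.046, 0.0816]
tool_rot: [180.0, 0.1, -2.8]
force: [-0.0, -5.9, -0.4]
grip_width: 0.0242
grasp_force: 20.0
```

Call:
play_rows([
  [[0.0001, 0, 0.001, 0, 0, 0, 0.015], [0, 0, 0, 0, 0, 0, 0.015], [0, 0, 0, 0, 0, 0, 0.015]],
])

```text
time_s: 13.25
tool_pos: [0.5649, -0.046, 0.0809]
tool_rot: [180.0, 0.1, -2.8]
force: [-0.7, -5.2, 1.5]
grip_width: 0.0236
grasp_force: 20.0
```

Call:
play_rows([
  [[0, 0, 0.001, 0, 0, 0, 0.015], [0, 0, 0, 0, 0, 0, 0.015], [0, 0, 0, 0, 0, 0, 0.015]],
])

```text
time_s: 13.55
tool_pos: [0.565, -0.046, 0.0803]
tool_rot: [180.0, 0.1, -2.8]
force: [-1.7, -5.4, 2.5]
grip_width: 0.0238
grasp_force: 20.0
```

```bash
python3 st.py
```

```text
[ 0.565  -0.046   0.0803] travel 0.0604 across 0.056 f [-1.69 -5.39  2.49] 0.023801858959231852 [ 1.7999e+02  1.1000e-01 -2.8400e+00]
```

Call:
play_rows([
  [[0, 0.0008, 0, 0, 0, 0, 0.015], [0, 0.0008, 0, 0, 0, 0, 0.015], [0, 0.0005, 0, 0, 0, 0, 0.015], [0, 0, 0, 0, 0, 0, 0.05], [0, 0, 0, 0, 0, 0, 0.05], [0, 0, 0, 0, 0, 0, 0.05], [0, 0, 0, 0, 0, 0, 0.05], [0, 0, 0, 0, 0, 0, 0.05], [0, 0, 0, 0, 0, 0, 0.05]],
])

```text
time_s: 14.45
tool_pos: [0.5657, -0.0477, 0.0809]
tool_rot: [-180.0, -0.0, -2.8]
force: [0.7, 0.4, 0.2]
grip_width: 0.05
grasp_force: 0.0
```

```bash
python3 st.py
python3 - <<'E'
from h import *
save("wrist","w5.png",(130,120,430,330),2.6)
E
```

```text
[ 0.5657 -0.0477  0.0809] travel 0.0587 across 0.0568 f [0.65 0.4  0.2 ] 0.04995518731286687 [-179.99   -0.     -2.82]
```

View pics/w5.png

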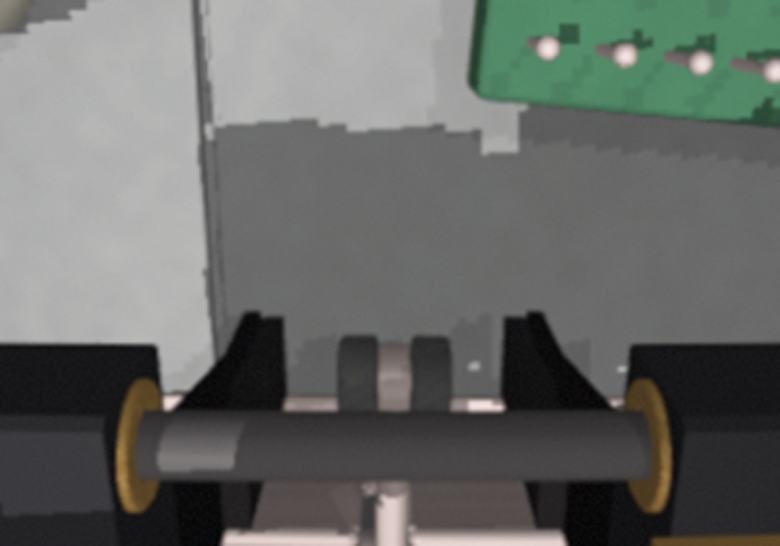

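The handle lies in the notch (roller at crop (395,370)), fingers clear on both sides. Lift away straight up.

Call:
play_rows([
  [[0, 0, -0.01, 0, 0, 0, 0.05], [0, 0, -0.015, 0, 0, 0, 0.05], [0, 0, -0.03, 0, 0, 0, 0.05], [0, 0, -0.03, 0, 0, 0, 0.05], [0, 0, -0.03, 0, 0, 0, 0.05], [0, 0, -0.03, 0, 0, 0, 0.05], [0, 0, 0, 0, 0, 0, 0.05], [0, 0, 0, 0, 0, 0, 0.05], [0, 0, 0, 0, 0, 0, 0.05]],
])

```text
time_s: 15.4
tool_pos: [0.5652, -0.0478, 0.2257]
tool_rot: [180.0, 0.0, -2.8]
force: [0.3, 0.3, 0.8]
grip_width: 0.05
grasp_force: 0.0
```

Run:
```python
from h import *
d=read_camera("wrist")
u=np.array([np.sin(np.radians(2.9)),np.cos(np.radians(2.9))]);c=np.array([u[1],-u[0]])
for r in silhouettes("wrist","grip")[:2]:
    ys,xs=np.nonzero(r["pixels"]); q=(xs.mean(),ys.mean()); P=atz(d,q,.121); e=P[:2]-[.5105,-.1037]; print(r["p"],r["extent"],P,e@u,e@c+.0045)
print(proj(d,[[.5657,-.0477,.121]]),get_obs()["force"])
```

```text
0.97 [268.5, 186.8, 296.3, 243.2] [ 0.55499094 -0.04756133  0.121     ] 0.05831770589614829 0.04609373979878582
[[280.12045083 197.68127925]] [-0.56675671  0.61787758 -0.19429498]
```

```bash
python3 -c "
from cell import *
print(sign_off())"
```

```text
the job is handed in; nothing more can be done
None
```

The bolt is shut as far as I could measure: slid about 59 mm across with its handle on the bottom of the notch, gripper lifted clear; the job is handed in at about 15.5 s, with no verdict returned.

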